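# Load the gravity-feed spice rack

### The arm

A 6-joint arm with a two-finger parallel gripper is mounted at the origin on a cart in front of the work surface, level with it; the furniture and walls round the work are solid. World frame = base frame: x ahead of the robot, y to its left, z up, the work surface at z = 0. Lengths are in mm, angles in rad, forces in N, time in s.
With the tool pointing down it reaches from about 400 to 925 mm from the base axis. Payload 12.5 kg.
Tool frame: the origin (TCP) lies on the mounting face of the last link; the fingertips stand 190 mm ahead of it and the grasp point (between the pads) lies 171 mm ahead of it; z points along the fingers, y is the line along which they close (so a half turn about z gives the same grasp; the last joint's range is limited). The gripper opens to 95 mm and grips with 3 to 60 N. Pads are 20 mm wide; open, the fingers measure 119 mm over their backs; the gripper's body (75 mm by 180 mm) begins 59 mm behind the grasp point.
Start: joints at [1.008, 0.491, 1.559, -0, 1.092, -0.106], TCP at [275.652, 560.929, 404.761] pointing down, gripper open.
Joint ranges: [-3.1, 3.1], [-0.84, 2.19], [0.05, 2.79], [-1.13, 4.28], [0.06, 2.93], [-2.69, 2.69]. Speed limits (rad/s): [2.22, 2.22, 2.79, 3.14, 3.14, 3.14].

### API

Orientations are given as [roll, pitch, yaw] about the fixed x, y, z axes, in that order (R = Rz(yaw) Ry(pitch) Rx(roll)).
In Python, from cell import env gives the robot as it stands.
- The arm moves only by the tool carry_out, never from a script. Its argument "series" is a list of rows, each a list of 5 numbers: the shift along the tool's x, y, z in m, then the turn about the tool's z in degrees, then the opening, from 0 (shut) to 1 (fully open). A call has 1 to 20 rows; each row is the pose to reach, as a shift and turn from the pose commanded when the call began, along the tool's axes at that moment; what a row does not reach only later rows make up. A row lasts 1/8 s, in which the tool goes at most 62.5 mm and 10.7 degrees, less where a joint would pass 70% of its speed; a pose out of reach is approached as far as the arm can. A call with a gripper value outside its range is refused whole. The fingers move at their own pace and stop on an object; the grip force is fixed at half the most. Time passes only in rows, so rows that repeat a pose let the fingers close. It gives the time, the measured TCP pose, the force, the opening and the grip force at its end, in the units of the state.
- env.state(): the state, without advancing time (a new reading comes with each control period).
- env.read_camera(name): name is "side" or "top" or "wrist"; returns (picture, depth): 400x640x3 uint8, red, green, blue; 400x640 float32, mm along the optical axis (not along the pixel's ray), 0 where there is no reading.
- env.get_calibration(name): a dict with "intrinsics" (3x3 intrinsics, pixels), "cam_to_world" (4x4, takes a point from camera to world coordinates); the wrist camera has in their place "T_tool_cam" (4x4, takes a point from camera to tool coordinates, whose origin is the TCP and whose axes are the flange's). Camera axes: x right, y up, looking along -z (the intrinsics and any distortion apply to the point x, -y, -z); pixel columns grow to the right and rows downward; lengths in mm; the calibration is good to about 2 mm. A picture is of the moment at which its call begins: read the wrist's pose just before it. get_calibration takes no time and is no camera call.
- env.job_done(): hands the job in; it is judged then, once.
The state is a dict: "t": time; "joints": joint angles; "qvel": joint speeds; "tau": joint torques, N m; "eef_pos": TCP position; "tcp_rot": TCP orientation; "ft_force": force on the tool from outside, world axes, zero at the start; "moment": the same for the moment, N m; "opening": opening from 0.0 (shut) to 1.0 (fully open); "grip_force": force on a finger pad.
Only numpy, scipy, OpenCV 4.12 (cv2) and the standard library are available. Lean on these libraries where they do the work, as an engineer would, in place of code of your own. Each camera call takes 0.05 s, during which the arm holds its last target. There are 200 camera calls.

### The job

Load the sloped wooden jar feeder with the two glass spice jars that lie in the grey tray, so that the short, wide one comes out first: lay the short jar crosswise in the channel and let it roll down to the stop, then lay the tall, slim one crosswise behind it so that it rolls down against the first. Leave the vanilla bottle lying where it is in the tray.

Things in the scene. Friction and masses are not known exactly. Their poses are not given: they have to be found in the camera images.
- feeder: Open, sloped wooden channel, fixed to the table, about 245 mm long, 113 mm wide outside and 85 mm high at its high end; open at the top and at the high end. Origin: table height, under its middle. x axis: level, along the channel from its low end (with the stop) to its high end; y across it; z up. The floor rises 8 degrees towards +x; the channel is 101 mm wide between its 6 mm side walls, which stand 34 mm above the floor.
- feeder_stop (a point): Point on the channel's floor at its low end, on the centre line, at the inner face of the stop (18 mm above the table); axes as the feeder's. The stop stands 26 mm above the floor, with a 33 mm wide notch in its middle.
- feeder_load (a point): Point on the channel's floor, on the centre line, 165 mm up the slope from the stop (41 mm above the table); axes as the feeder's. A good place to lay a jar down; the floor goes on 70 mm beyond it. A jar let go in the channel, lying crosswise (jar axis along the feeder's y), rolls freely down to the stop or to the jar before it.
- tray: Grey plastic drawer insert, 116 x 276 x 13 mm, fixed to the table. Origin: centre of its underside. Three shallow V grooves run along its x axis, at y = -90, 0 and +90 mm; one holds the short jar, one the tall jar, one the vanilla bottle, in any order, each lying with its foot towards -x. Between the grooves the tray is 4 mm high; the groove edges stand 13 mm high.
- short_jar: Short, wide glass jar with a grey screw lid, 47 mm in diameter, 69 mm long, about 0.12 kg, green filling, lying in the tray with its axis 31 mm above the table. Origin: centre of its foot; z axis along the jar towards the lid.
- short_mid (a point): Middle of the short jar, on its axis, 34.5 mm from its foot; axes as the jar's.
- tall_jar: Tall, slim glass jar with a grey screw lid, 42 mm in diameter, 85 mm long, about 0.12 kg, brown-grey filling, lying in the tray with its axis 28 mm above the table. Origin: centre of its foot; z axis along the jar towards the lid.
- tall_mid (a point): Middle of the tall jar, on its axis, 42.5 mm from its foot; axes as the jar's.
- vanilla: Small vanilla bottle with a brown band and a white cap, 41 mm in diameter, 84 mm long, lying in the third groove; to be left alone. Origin: centre of its foot; z axis along it.

How it is judged:
By the outcome, as a careful person would: the job done as asked, in the order asked, and still so for the second after the job is handed in, with the robot touching nothing.
It also fails if it takes over 59 s, if anything falls off the work surface, if the arm or the gripper's body presses on something with over 40 N, if the wrist force passes 120 N, or if a joint passes its speed limit or range.

## Working session

There is one attempt and no reset: what is moved stays moved. The work goes in short steps, Python scripts to look and compute and a tool call to move; the robot and the scene stay as the last step left them, time stands still between calls to the robot, and variables do not carry over. Pictures are saved under pics/ and viewed, at most 10 in all, crops included, and the job is handed in when it is done.

Besides the shell and the picture viewer there is one more tool, called after "Emit:" as name([rows], argument=value, ...), one row to a line, values as JSON. carry_out: Moves the arm, as the interface text tells. Its arguments: {"type":"object","properties":{"series":{"type":"array","items":{"type":"array","items":{"type":"number"}}}},"required":["series"]}

```bash
mkdir -p pics
cat > h.py <<'E'
import numpy as np,cv2
from cell import env
E
python3 - <<'E'
from h import *
s=env.state();print(s)
for n in("top","side"):
    c=env.get_calibration(n);print(n,c)
    p,d=env.read_camera(n);np.savez(f"{n}0.npz",p=p,d=d);cv2.imwrite(f"pics/{n}0.png",p[:,:,::-1])
print(env.get_calibration("wrist"))
E
```

```text
{'t': 0.0, 'joints': array([ 1.00838577e+00,  4.91530940e-01,  1.55945898e+00,  1.67800082e-05,
        1.09172666e+00, -1.05574907e-01]), 'qvel': array([ 1.61029587e-03, -8.82793678e-04,  3.94399068e-04, -1.54497419e-03,
       -1.00847098e-05, -6.84766219e-04]), 'tau': array([ 2.19750822e-03, -6.12652659e+01, -2.58177084e+01,  6.93114591e-02,
        4.82737343e-02, -1.89269936e-04]), 'eef_pos': array([275.63494166, 560.88815389, 404.17613728]), 'tcp_rot': array([-3.14047656e+00, -1.33236914e-04,  2.68474918e+00]), 'ft_force': array([0.582002  , 0.6856192 , 0.04546902]), 'moment': array([-0.02977045,  0.01467221,  0.06045504]), 'grip_force': 0.0, 'opening': 1.0033823119105552}
top {'intrinsics': array([[447.21922839,   0.        , 318.48677894],
       [  0.        , 447.21922839, 201.48916188],
       [  0.        ,   0.        ,   1.        ]]), 'cam_to_world': array([[-5.18508695e-03,  9.79263265e-01, -2.02525487e-01,
         3.02980052e+02],
       [-9.99980485e-01, -4.37180889e-03,  4.46281564e-03,
         1.17639732e+01],
       [ 3.48486869e-03,  2.02544675e-01,  9.7926682
[... 478 characters left out ...]
],
       [-4.99903384e-03,  6.04669762e-01,  7.96460601e-01,
         9.09177882e+02],
       [ 0.00000000e+00,  0.00000000e+00,  0.00000000e+00,
         1.00000000e+00]])}
{'intrinsics': array([[318.98720126,   0.        , 321.01803262],
       [  0.        , 318.98720126, 199.46089379],
       [  0.        ,   0.        ,   1.        ]]), 'T_tool_cam': array([[-1.01079214e-03,  9.69491802e-01,  2.45121653e-01,
         6.78636758e+01],
       [ 9.99999344e-01,  1.11214567e-03, -2.75065997e-04,
        -4.25353054e-01],
       [-5.39285213e-04,  2.45121214e-01, -9.69492290e-01,
         1.92542933e+01],
       [ 0.00000000e+00,  0.00000000e+00,  0.00000000e+00,
         1.00000000e+00]])}
```

View pics/top0.png

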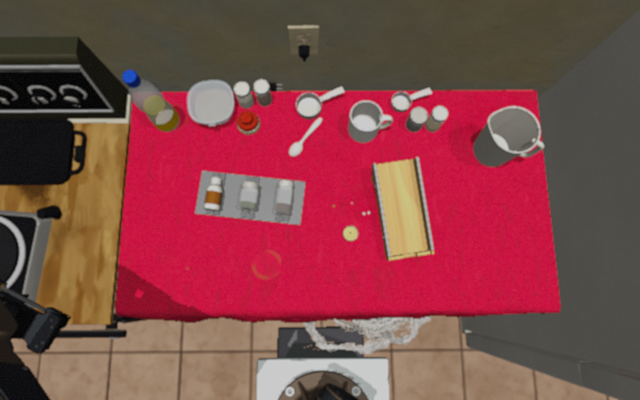

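View pics/side0.png

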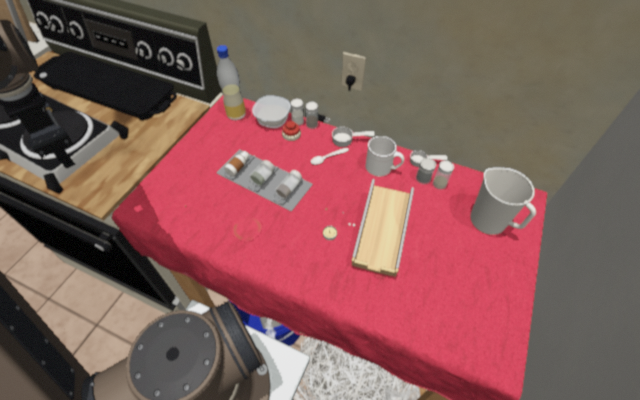

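The top view shows the tray at about (250,197). It holds the vanilla bottle (214,193), a jar (249,197) and a jar (284,198). The feeder lies at about (403,208), and in the side view its stop is at the end nearest the robot (378,268).

```bash
cat >> h.py <<'E'
from scipy.spatial.transform import Rotation as Ro
def T_cam(n,s=None):
    c=env.get_calibration(n)
    if n!="wrist": return c["intrinsics"],c["cam_to_world"]
    T=np.eye(4);T[:3,:3]=Ro.from_euler("xyz",s["tcp_rot"]).as_matrix();T[:3,3]=s["eef_pos"]
    return c["intrinsics"],T@c["T_tool_cam"]
def cloud(d,K,T):
    v,u=np.indices(d.shape)
    P=np.stack([(u-K[0,2])/K[0,0]*d,-(v-K[1,2])/K[1,1]*d,-d],-1)
    return P@T[:3,:3].T+T[:3,3]
def onplane(uv,z,K,T):
    uv=np.atleast_2d(uv).astype(float)
    r=np.stack([(uv[:,0]-K[0,2])/K[0,0],-(uv[:,1]-K[1,2])/K[1,1],-np.ones(len(uv))],-1)@T[:3,:3].T
    return T[:3,3]+r*((z-T[2,3])/r[:,2])[:,None]
E
python3 - <<'E'
from h import *
for n in("top","side"):
    f=np.load(n+"0.npz");p,d=f["p"],f["d"];K,T=T_cam(n);W=cloud(d,K,T)
    hsv=cv2.cvtColor(p,cv2.COLOR_RGB2HSV)
    red=((hsv[...,0]>165)|(hsv[...,0]<6))&(hsv[...,1]>150)
    box={"top":{"tray":(190,165,312,230),"feed":(365,150,440,265)},"side":{"tray":(210,140,318,212),"feed":(345,175,418,278)}}[n]
    print(n,"table z",np.median(W[...,2][red&(d>0)]))
    for k,(a,b,c,e) in box.items():
        m=np.zeros(d.shape,np.uint8);m[b:e,a:c]=(~red)[b:e,a:c]
        cs,_=cv2.findContours(m,0,1);c0=max(cs,key=cv2.contourArea)
        mm=np.zeros_like(m);cv2.drawContours(mm,[c0],-1,1,-1)
        q=W[(mm>0)&(d>0)]
        r=cv2.minAreaRect(q[:,:2].astype(np.float32));print(k,r,"z pct",np.percentile(q[:,2],[2,50,98]).round())
        if k=="tray":
            h=q[q[:,2]>22];mk=((mm>0)&(W[...,2]>20)).astype(np.uint8)
            nn,l,st,ce=cv2.connectedComponentsWithStats(mk)
            for i in range(1,nn):
                if st[i,4]>40:
                    g=W[l==i];print(st[i,4],cv2.minAreaRect(g[:,:2].astype(np.float32)),g[:,2].max())
E
```

```text
top table z -0.2893057080436847
tray ((552.91357421875, 185.89869689941406), (280.6837158203125, 120.43114471435547), 83.48059844970703) z pct [-1.  6. 53.]
469 ((429.45111083984375, 170.6706085205078), (398.3215026855469, 79.52964782714844), 40.19301223754883) 1147.111179568026
509 ((433.6069641113281, 123.92723846435547), (336.51226806640625, 73.044189453125), 28.404367446899414) 1147.111179568026
550 ((441.82769775390625, 74.002685546875), (297.66461181640625, 63.2861328125), 12.141522407531738) 1147.111179568026
feed ((523.6727294921875, -209.1963348388672), (268.5055236816406, 139.40292358398438), 6.718644142150879) z pct [ 1. 38. 81.]
side table z -1.4740800880465486
tray ((564.9188842773438, 186.31832885742188), (285.7118835449219, 144.2980194091797), 83.67970275878906) z pct [-2.  5. 52.]
309 ((249.05511474609375, 26.107147216796875), (852.4655151367188, 78.04093170166016), 39.269710540771484) 909.1778823475032
382 ((249.59124755859375, -18.95684814453125), (792.5595092773438, 76.91951751708984), 34.2723503112793) 909.1778823475032
409 ((252.54901123046875, -63.408538818359375), (743.430908203125, 76.7679443359375), 28.386091232299805) 909.1778823475032
feed ((547.8856201171875, -197.17355346679688), (317.3140563964844, 132.0575714111328), 8.090641021728516) z pct [-2. 33. 79.]
```

Emit:
carry_out([
  [-0.05,-0.026,0,-3,1],
  [-0.1,-0.052,0,-6,1],
  [-0.15,-0.078,0,-9,1],
  [-0.2,-0.104,0.02,-12,1],
  [-0.25,-0.13,0.04,-15,1],
  [-0.3,-0.156,0.06,-18,1],
  [-0.36,-0.187,0.075,-19.7,1],
  [-0.413,-0.215,0.075,-19.7,1],
  [-0.413,-0.215,0.075,-19.7,1],
  [-0.413,-0.215,0.075,-19.7,1],
  [-0.413,-0.215,0.075,-19.7,1],
])

```text
t: 1.48
eef_pos: [550.8, 186.9, 329.8]
tcp_rot: [3.141, -0.0, 3.03]
ft_force: [0.8, -0.0, 0.1]
opening: 0.999
grip_force: 0.0
```

```bash
cat >> h.py <<'E'
def shot(tag):
    s=env.state();p,d=env.read_camera("wrist");cv2.imwrite(f"pics/{tag}.png",p[:,:,::-1]);np.savez(tag+".npz",p=p,d=d,eef_pos=s["eef_pos"],tcp_rot=s["tcp_rot"])
    print(s["t"],s["eef_pos"].round(1),s["tcp_rot"].round(4),s["opening"]);return p,d,s
E
python3 -c "
from h import *
shot('w1')"
```

```text
1.475 [550.8 186.9 329.8] [ 3.1415e+00 -3.0000e-04  3.0300e+00] 0.9985221273066255
```

View pics/w1.png

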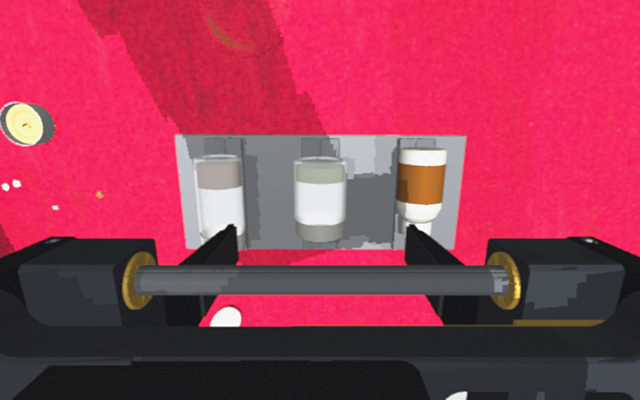

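The wrist view shows the tall jar, brown-grey, at columns 197–243, and the short jar, green, at columns 295–346 and rows 157–241. The vanilla bottle is at (421,185).

Run:
```python
from h import *
f=np.load("w1.npz");K,T=T_cam("wrist",f);W=cloud(f["d"],K,T);d=f["d"]
R=np.array([[np.cos(-.1135),-np.sin(-.1135)],[np.sin(-.1135),np.cos(-.1135)]])
for u in(320,219):
    print("col",u)
    for v in range(128,252,6): print(v,W[v,u].round(0), f["p"][v,u])
for v in (175,205,232): print("row",v,[(u,*W[v,u].round(0)) for u in range(186,360,8)])
def rect(m,z):
    c=max(cv2.findContours(m.astype(np.uint8),0,1)[0],key=cv2.contourArea);b=cv2.boxPoints(cv2.minAreaRect(c));return onplane(b,z,K,T)
hsv=cv2.cvtColor(f["p"],cv2.COLOR_RGB2HSV);g=hsv[...,1]<120
m=np.zeros(d.shape);m[125:260,165:475]=g[125:260,165:475]
# top edge line and side edges of tray
e=[(u,np.argmax(m[125:180,u])+125) for u in (200,260,380,440)];print(e,onplane(e,8,K,T).round(1))
```

```text
col 320
128 [491. 192.   2.] [203  33  68]
134 [497. 191.   1.] [169  68  81]
140 [502. 191.   6.] [102 105 109]
146 [508. 190.   5.] [102 103 107]
152 [513. 190.   4.] [105 108 111]
158 [518. 189.  15.] [180 184 189]
164 [518. 189.  55.] [160 167 159]
170 [523. 189.  55.] [175 186 169]
176 [528. 188.  55.] [175 182 167]
182 [533. 188.  55.] [172 183 165]
188 [538. 187.  54.] [232 234 237]
194 [542. 186.  56.] [232 234 237]
200 [548. 186.  55.] [232 235 238]
206 [553. 185.  56.] [233 234 238]
212 [558. 185.  55.] [240 241 243]
218 [563. 184.  56.] [240 241 243]
224 [568. 184.  55.] [208 211 215]
230 [574. 183.  54.] [161 160 156]
236 [483. 194. 311.] [160 161 156]
242 [605. 179.   4.] [110 110 111]
248 [611. 178.   4.] [133 120 123]
col 219
128 [481.  97.   1.] [211  34  71]
134 [486.  97.   4.] [140  76  83]
140 [491.  97.   9.] [115 118 122]
146 [497.  96.   9.] [116 119 123]
152 [502.  96.  10.] [112 113 118]
158 [507.  98.  22.] [127 132 131]
164 [509. 107.  50.] [164 160 158]
170 [514. 106.  49.] [177 166 164]
176 [519. 105.  49.] [176 166 164]
182 [524. 104.  49.] [177 167 163]
[... 3997 characters left out ...]
0.0), np.float64(5.0)), (298, np.float64(578.0), np.float64(163.0), np.float64(43.0)), (306, np.float64(483.0), np.float64(194.0), np.float64(311.0)), (314, np.float64(575.0), np.float64(178.0), np.float64(54.0)), (322, np.float64(576.0), np.float64(184.0), np.float64(54.0)), (330, np.float64(578.0), np.float64(191.0), np.float64(52.0)), (338, np.float64(580.0), np.float64(198.0), np.float64(48.0)), (346, np.float64(597.0), np.float64(207.0), np.float64(4.0)), (354, np.float64(598.0), np.float64(215.0), np.float64(4.0))]
[(200, np.int64(134)), (260, np.int64(135)), (380, np.int64(135)), (440, np.int64(135))] [[484.   80.7   8. ]
 [491.2 136.    8. ]
 [503.7 246.9   8. ]
 [510.  302.5   8. ]]
```

```bash
cat >> h.py <<'E'
from scipy.optimize import least_squares
def jarfit(W,box,r,zlo):
    "box x0,x1,y0,y1 ; axis line y=a+b*(x-550), height c"
    q=W.reshape(-1,3);q=q[(q[:,0]>box[0])&(q[:,0]<box[1])&(q[:,1]>box[2])&(q[:,1]<box[3])&(q[:,2]>zlo)&(q[:,2]<62)]
    f=lambda p:np.hypot((q[:,1]-p[0]-p[1]*(q[:,0]-550))*np.cos(np.arctan(p[1])),q[:,2]-p[2])-r
    s=least_squares(f,[np.mean(q[:,1]),-.11,30],loss="soft_l1")
    th=np.arctan(s.x[1]);t=(q[:,0]-550)*np.cos(th)+(q[:,1]-s.x[0])*np.sin(th)
    t=t[q[:,2]>s.x[2]+r*.7]
    return s.x.round(3),np.degrees(th).round(2),"ends along axis from x=550:",np.percentile(t,[.5,99.5]).round(1),len(q)
E
python3 - <<'E'
from h import *
f=np.load("w1.npz");K,T=T_cam("wrist",f);W=cloud(f["d"],K,T)
f=np.load("top0.npz");K,T=T_cam("top");V=cloud(f["d"],K,T)
for n,b,r in(("short",(505,600,155,220),23.5),("tall",(500,605,68,125),21)):
    print(n,jarfit(W,b,r,32),"\n top",jarfit(V,b,r,32))
E
```

```text
short (array([ 1.85665e+02, -1.18000e-01,  3.12880e+01]), np.float64(-6.74), 'ends along axis from x=550:', array([-33.4,  34.4]), 4042) 
 top (array([ 1.85719e+02, -1.04000e-01,  2.99900e+01]), np.float64(-5.93), 'ends along axis from x=550:', array([-36. ,  32.6]), 489)
tall (array([94.944, -0.119, 28.732]), np.float64(-6.81), 'ends along axis from x=550:', array([-45.6,  25.1]), 3558) 
 top (array([95.157, -0.121, 27.467]), np.float64(-6.93), 'ends along axis from x=550:', array([-47.6,  36.4]), 515)
```

Emit:
carry_out([
  [0.001,-0.0015,0.03,0.3,0.8],
  [0.001,-0.0015,0.06,0.3,0.8],
  [0.001,-0.0015,0.085,0.3,0.8],
  [0.001,-0.0015,0.105,0.3,0.8],
  [0.001,-0.0015,0.121,0.3,0.8],
  [0.001,-0.0015,0.121,0.3,0.8],
  [0.001,-0.0015,0.121,0.3,0.2],
  [0.001,-0.0015,0.121,0.3,0.2],
  [0.001,-0.0015,0.121,0.3,0.2],
  [0.001,-0.0015,0.121,0.3,0.2],
  [0.001,-0.0015,0.121,0.3,0.2],
  [0.001,-0.0015,0.121,0.3,0.2],
])

```text
t: 3.02
eef_pos: [550.5, 185.1, 209.6]
tcp_rot: [3.14, 0.002, 3.023]
ft_force: [-0.7, 7.1, 5.1]
opening: 0.491
grip_force: 30.0
```

Emit:
carry_out([
  [0,0,-0.03,0,0.2],
  [0,0,-0.07,0,0.2],
  [0,0,-0.11,0,0.2],
  [-0.003,-0.05,-0.15,8,0.2],
  [-0.006,-0.1,-0.17,17,0.2],
  [-0.01,-0.155,-0.17,26,0.2],
  [-0.014,-0.21,-0.17,35,0.2],
  [-0.017,-0.265,-0.17,44,0.2],
  [-0.02,-0.32,-0.17,53,0.2],
  [-0.024,-0.375,-0.17,62,0.2],
  [-0.027,-0.42,-0.17,70,0.2],
  [-0.03,-0.46,-0.17,76.5,0.2],
  [-0.03,-0.46,-0.17,76.5,0.2],
  [-0.03,-0.46,-0.17,76.5,0.2],
  [-0.03,-0.46,-0.17,76.5,0.2],
])

```text
t: 4.9
eef_pos: [526.0, -274.9, 378.8]
tcp_rot: [-3.142, -0.0, 1.69]
ft_force: [-0.6, 0.3, -1.2]
opening: 0.488
grip_force: 30.0
```

```bash
python3 -c "
from h import *
shot('w2')"
```

```text
4.9 [ 526.  -274.9  378.8] [-3.1416e+00 -3.0000e-04  1.6900e+00] 0.4880876015075004
```

View pics/w2.png

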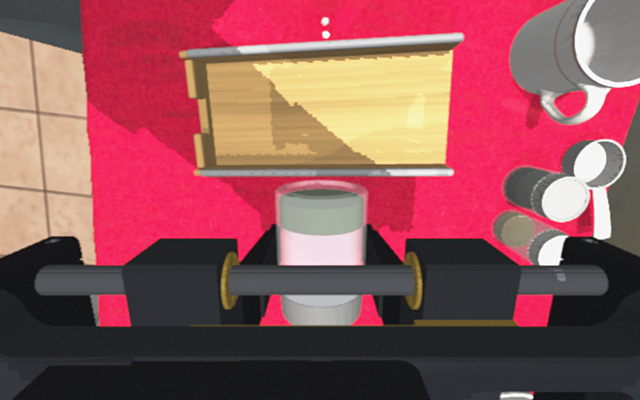

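The short jar is held at (320,250). The feeder's stop is at column 200 with its notch at rows 98–133, the floor spans columns 207–450, and the walls lie along rows 50 and 172.

Run:
```python
from h import *
f=np.load("w2.npz");K,T=T_cam("wrist",f);W=cloud(f["d"],K,T)
q=W[72:158,225:435].reshape(-1,3)
A=np.c_[q[:,:2]-[525,-205],np.ones(len(q))];c=np.linalg.lstsq(A,q[:,2],rcond=None)[0]
print("floor plane",c,"slope deg",np.degrees(np.arctan(np.hypot(*c[:2]))),"dir",np.degrees(np.arctan2(c[1],c[0])),"rms",np.std(q[:,2]-A@c))
# inner edges of the floor: height above plane along columns / rows
H=W[...,2]-(np.c_[W[...,:2].reshape(-1,2)-[525,-205],np.ones(W[...,0].size)]@c).reshape(400,640)
def wl(us,rows):
    o=[]
    for u in us:
        v=[r for r in rows if H[r,u]>20 and H[r,u]<45]
        o.append(W[v,u].mean(0))
    o=np.array(o);k=np.polyfit(o[:,0]-525,o[:,1],1);print("wall top: y at x=525",k[1],"deg",np.degrees(np.arctan(k[0])),"H",o[:,2].min(),o[:,2].max());return k
a=wl(range(230,430,10),range(30,62));b=wl(range(230,430,10),range(160,182))
for v in (75,90,110,120,145,155): print(v,[(u,*W[v,u].round(0),H[v,u].round()) for u in (192,196,200,204,208,212,446,450,454)])
g=np.load("top0.npz");K,T=T_cam("top");V=cloud(g["d"],K,T)[175:240,385:420].reshape(-1,3)
r=V[:,2]-np.c_[V[:,:2]-[525,-205],np.ones(len(V))]@c;print("top cam floor minus wrist floor",np.median(r))
```

```text
floor plane [1.38600708e-01 1.11777906e-02 3.69912206e+01] slope deg 7.916258537693282 dir 4.610778376771443 rms 20.342391721086727
wall top: y at x=525 -147.36874572035265 deg 8.227937473343513 H 58.694232798966844 80.51926854267535
wall top: y at x=525 -253.5558111974253 deg 8.470227356867321 H 57.942006361988234 82.75367645400671
75 [(192, np.float64(395.0), np.float64(-182.0), np.float64(45.0), np.float64(25.0)), (196, np.float64(398.0), np.float64(-182.0), np.float64(43.0), np.float64(23.0)), (200, np.float64(398.0), np.float64(-180.0), np.float64(33.0), np.float64(13.0)), (204, np.float64(399.0), np.float64(-179.0), np.float64(25.0), np.float64(5.0)), (208, np.float64(401.0), np.float64(-178.0), np.float64(18.0), np.float64(-2.0)), (212, np.float64(405.0), np.float64(-178.0), np.float64(20.0), np.float64(-1.0)), (446, np.float64(627.0), np.float64(-155.0), np.float64(50.0), np.float64(-1.0)), (450, np.float64(630.0), np.float64(-155.0), np.float64(52.0), np.float64(0.0)), (454, np.float64(653.0), np.float64(-146.0), np.float64(0.0), np.float64(-55.0))]
90 [(192, np.float64(395.
[... 3034 characters left out ...]
np.float64(384.0), np.float64(-263.0), np.float64(2.0), np.float64(-15.0)), (200, np.float64(403.0), np.float64(-256.0), np.float64(42.0), np.float64(23.0)), (204, np.float64(407.0), np.float64(-256.0), np.float64(41.0), np.float64(21.0)), (208, np.float64(409.0), np.float64(-256.0), np.float64(35.0), np.float64(15.0)), (212, np.float64(410.0), np.float64(-257.0), np.float64(26.0), np.float64(6.0)), (446, np.float64(662.0), np.float64(-230.0), np.float64(1.0), np.float64(-55.0)), (450, np.float64(666.0), np.float64(-229.0), np.float64(1.0), np.float64(-55.0)), (454, np.float64(671.0), np.float64(-229.0), np.float64(2.0), np.float64(-55.0))]
top cam floor minus wrist floor -1.9212926472796354
```

Run:
```python
from h import *
g=np.load("top0.npz");K,T=T_cam("top");V=cloud(g["d"],K,T)[80:260,330:460].reshape(-1,3)
for lo in(60,90,120,150):
    q=V[(V[:,2]>lo)&(V[:,2]<300)];print(lo,len(q),q.min(0).round() if len(q) else "",q.max(0).round() if len(q) else "")
q=V[(V[:,2]>85)&(V[:,2]<300)];print(cv2.minAreaRect(q[:,:2].astype(np.float32)))
```

```text
60 1574 [ 407. -321.   60.] [781. -72.  98.]
90 146 [ 615. -154.   90.] [780. -73.  98.]
120 0  
150 0  
((680.1085815429688, -191.47622680664062), (244.86558532714844, 191.42539978027344), 86.2334976196289)
```

Emit:
carry_out([
  [0.025,0.015,0,-0.5,0.2],
  [0.05,0.03,0,-1,0.2],
  [0.0746,0.045,0.01,-1.4,0.2],
  [0.0746,0.045,0.03,-1.4,0.2],
  [0.0746,0.045,0.05,-1.4,0.2],
  [0.0746,0.045,0.05,-1.4,0.2],
])

```text
t: 5.7
eef_pos: [561.8, -195.7, 327.8]
tcp_rot: [-3.14, -0.001, 1.714]
ft_force: [-0.4, -0.2, 0.0]
opening: 0.486
grip_force: 30.0
```

Emit:
carry_out([
  [0,0,0.03,0,0.2],
  [0,0,0.055,0,0.2],
  [0,0,0.074,0,0.2],
  [0,0,0.084,0,0.2],
  [0,0,0.084,0,0.2],
])

```text
t: 6.32
eef_pos: [562.0, -196.5, 244.9]
tcp_rot: [-3.142, -0.0, 1.713]
ft_force: [-0.2, 0.4, -0.7]
opening: 0.487
grip_force: 30.0
```

Emit:
carry_out([
  [0,0,0.0015,0,0.2],
  [0,0,0.0015,0,0.6],
  [0,0,0.0015,0,0.7],
  [0,0,0.0015,0,0.75],
  [0,0,0.0015,0,0.75],
  [0,0,-0.01,0,0.75],
  [0,0,-0.03,0,0.75],
  [0,0,-0.06,0,0.75],
  [0,0,-0.1,0,0.75],
  [-0.04,0,-0.13,0,0.75],
  [-0.08,0,-0.13,0,0.8],
  [-0.08,0,-0.13,0,0.8],
  [-0.08,0,-0.13,0,0.8],
])

```text
t: 7.95
eef_pos: [572.9, -275.3, 374.8]
tcp_rot: [-3.141, -0.001, 1.712]
ft_force: [0.5, -0.3, -0.7]
opening: 0.803
grip_force: 0.0
```

```bash
python3 -c "
from h import *
shot('w3')"
```

```text
7.95 [ 572.9 -275.3  374.8] [-3.1413e+00 -5.0000e-04  1.7124e+00] 0.802935202336805
```

View pics/w3.png

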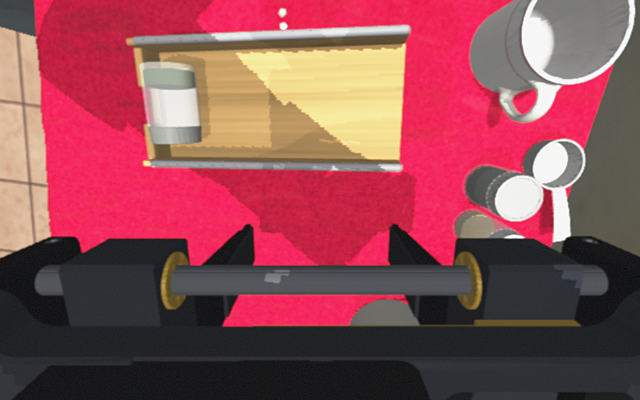

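The short jar rests against the stop at (173,102). Next I fetch the tall jar.

Emit:
carry_out([
  [0.045,0.003,0,-9,0.8],
  [0.09,0.006,0,-18,0.8],
  [0.14,0.009,0,-28,0.8],
  [0.19,0.013,0,-38,0.8],
  [0.24,0.016,0,-48,0.8],
  [0.29,0.02,0.01,-58,0.8],
  [0.335,0.023,0.03,-68,0.8],
  [0.371,0.025,0.045,-75.1,0.8],
  [0.371,0.025,0.045,-75.1,0.8],
  [0.371,0.025,0.045,-75.1,0.8],
  [0.371,0.025,0.045,-75.1,0.8],
])

```text
t: 9.38
eef_pos: [545.5, 94.4, 330.3]
tcp_rot: [3.141, 0.001, 3.022]
ft_force: [0.3, -0.5, -0.0]
opening: 0.801
grip_force: 0.0
```

Run:
```python
from h import *
p,d,s=shot('w4');K,T=T_cam("wrist",s);print(jarfit(cloud(d,K,T),(495,605,68,125),21,32))
```

```text
9.375 [545.5  94.4 330.3] [3.1414e+00 8.0000e-04 3.0217e+00] 0.800612932604385
(array([95.074, -0.117, 28.615]), np.float64(-6.65), 'ends along axis from x=550:', array([-45.5,  38.4]), 4304)
```

Emit:
carry_out([
  [-0.001,0.001,0.03,0,0.8],
  [-0.001,0.001,0.06,0,0.8],
  [-0.001,0.001,0.085,0,0.8],
  [-0.001,0.001,0.107,0,0.8],
  [-0.001,0.001,0.123,0,0.8],
  [-0.001,0.001,0.123,0,0.8],
  [-0.001,0.001,0.123,0,0.2],
  [-0.001,0.001,0.123,0,0.2],
  [-0.001,0.001,0.123,0,0.2],
  [-0.001,0.001,0.123,0,0.2],
  [-0.001,0.001,0.123,0,0.2],
  [-0.001,0.001,0.123,0,0.2],
])

```text
t: 10.92
eef_pos: [546.6, 95.8, 207.1]
tcp_rot: [-3.141, 0.0, 3.024]
ft_force: [-1.6, -4.0, 5.4]
opening: 0.438
grip_force: 30.0
```

Emit:
carry_out([
  [0,0,-0.03,0,0.2],
  [0,0,-0.07,0,0.2],
  [0,0,-0.11,0,0.2],
  [-0.006,-0.036,-0.14,9,0.2],
  [-0.012,-0.072,-0.14,18,0.2],
  [-0.019,-0.108,-0.14,28,0.2],
  [-0.025,-0.144,-0.14,38,0.2],
  [-0.031,-0.18,-0.14,48,0.2],
  [-0.037,-0.216,-0.14,58,0.2],
  [-0.044,-0.252,-0.14,68,0.2],
  [-0.05,-0.287,-0.12,75.1,0.2],
  [-0.05,-0.287,-0.1,75.1,0.2],
  [-0.05,-0.287,-0.1,75.1,0.2],
  [-0.05,-0.287,-0.1,75.1,0.2],
])

```text
t: 12.68
eef_pos: [562.5, -194.6, 307.3]
tcp_rot: [3.141, 0.0, 1.713]
ft_force: [0.4, 1.3, -1.9]
opening: 0.438
grip_force: 30.0
```

```bash
python3 -c "
from h import *
shot('w5')"
```

```text
12.675 [ 562.5 -194.6  307.3] [3.1411e+00 1.0000e-04 1.7133e+00] 0.4384128701137712
```

View pics/w5.png

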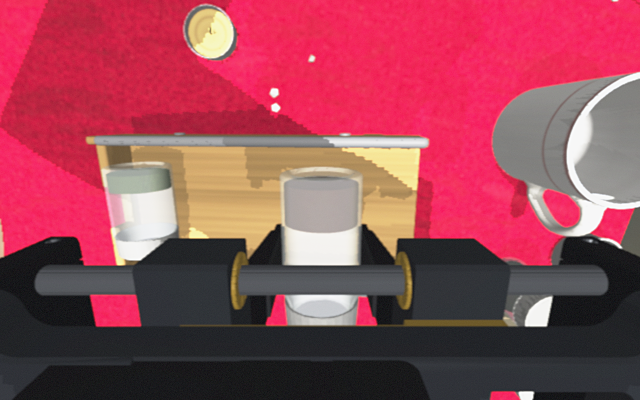

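The tall jar is held at (320,250) with its foot at row 171. The +y wall runs along row 142, and the short jar is at the stop (140,210).

Run:
```python
from h import *
f=np.load("w5.npz");K,T=T_cam("wrist",f);W=cloud(f["d"],K,T)
y=np.array([-np.sin(np.radians(8.2)),np.cos(np.radians(8.2))])
for v in list(range(132,156,2))+list(range(164,190,3)): print(v,W[v,320].round(1),((W[v,320,:2]-[562.5,-194.6])@y).round(1))
u=np.arange(150,430,20);w=[W[np.argmax(W[125:155,k,2])+125,k] for k in u];w=np.array(w);print(np.degrees(np.arctan(np.polyfit(w[:,0],w[:,1],1)[0])))
```

```text
132 [ 554.2 -138.6    1.1] 56.7
134 [ 554.4 -140.2    2. ] 55.0
136 [ 554.3 -139.    60.2] 56.2
138 [ 554.4 -139.3   79.2] 55.9
140 [ 554.6 -140.6   78. ] 54.6
142 [ 554.8 -141.8   79.7] 53.4
144 [ 554.9 -143.1   78.7] 52.0
146 [ 555.1 -144.4   78.3] 50.7
148 [ 555.7 -148.9   41.5] 46.2
150 [ 555.9 -150.4   41.4] 44.7
152 [ 556.1 -151.9   41.4] 43.2
154 [ 556.4 -153.6   40. ] 41.5
164 [ 557.4 -161.    41.5] 33.9
167 [ 556.4 -152.9  113.2] 42.1
170 [ 556.6 -154.5  114. ] 40.6
173 [ 556.7 -155.1  119.9] 39.9
176 [ 556.8 -155.6  126.7] 39.4
179 [ 556.5 -153.1  148.5] 41.9
182 [ 556.6 -154.1  150.5] 41.0
185 [ 556.8 -155.4  150.6] 39.6
188 [ 557.  -156.7  150.8] 38.3
8.635529076602785
```

Emit:
carry_out([
  [0,0,0.02,0,0.2],
  [0,0,0.04,0,0.2],
  [0,0,0.055,0,0.2],
  [0,0,0.0645,0,0.2],
  [0,0,0.0645,0,0.2],
  [0,0,0.0645,0,0.2],
])

```text
t: 13.48
eef_pos: [562.5, -195.0, 242.8]
tcp_rot: [3.141, 0.0, 1.713]
ft_force: [0.7, -0.3, -1.2]
opening: 0.437
grip_force: 30.0
```

Emit:
carry_out([
  [0,0,0.001,0,0.2],
  [0,0,0.001,0,0.55],
  [0,0,0.001,0,0.65],
  [0,0,0.001,0,0.7],
  [0,0,0.001,0,0.7],
  [0,0,-0.01,0,0.7],
  [0,0,-0.03,0,0.7],
  [0,0,-0.06,0,0.7],
  [0,0,-0.1,0,0.7],
  [-0.04,0,-0.13,0,0.75],
  [-0.08,0,-0.13,0,0.8],
  [-0.08,0,-0.13,0,0.8],
  [-0.08,0,-0.13,0,0.8],
  [-0.08,0,-0.13,0,0.8],
])

```text
t: 15.22
eef_pos: [573.6, -273.2, 372.3]
tcp_rot: [-3.141, -0.0, 1.713]
ft_force: [-0.2, 0.0, -0.6]
opening: 0.802
grip_force: 0.0
```

```bash
python3 -c "
from h import *
shot('w6')"
```

```text
15.225 [ 573.6 -273.2  372.3] [-3.1414e+00 -4.0000e-04  1.7135e+00] 0.8020207288325076
```

View pics/w6.png

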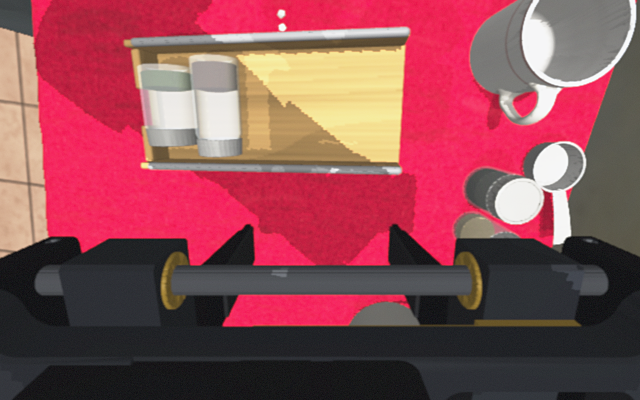

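Both jars lie crosswise at the low end, the short one (168,105) against the stop and the tall one (215,105) against it. I'll let them settle and check the numbers.

Emit:
carry_out([
  [0,0,-0.02,0,0.8],
  [0,0,-0.02,0,0.8],
  [0,0,-0.02,0,0.8],
  [0,0,-0.02,0,0.8],
])

```text
t: 15.78
eef_pos: [573.6, -274.0, 391.5]
tcp_rot: [-3.141, -0.001, 1.713]
ft_force: [-0.3, 1.1, 0.3]
opening: 0.799
grip_force: 0.0
```

Run:
```python
from h import *
p,d,s=shot('w7');K,T=T_cam("wrist",s);W=cloud(d,K,T)
a=np.radians(8.2);R=np.array([[np.cos(a),np.sin(a)],[-np.sin(a),np.cos(a)]])
F=(W[...,:2]-[403.5,-217.7])@R.T
for y in(-28,-15,0,15,28):
    o=[]
    for x in range(0,100,6):
        m=(abs(F[...,0]-x)<2)&(abs(F[...,1]-y)<3)&(W[...,2]<120);o.append(int(np.median(W[...,2][m])) if m.any() else -1)
    print(y,o)
```

```text
15.775 [ 573.6 -274.   391.5] [-3.1409e+00 -8.0000e-04  1.7128e+00] 0.7992495129891323
-28 [-1, 61, 64, 66, 67, 65, 62, 53, 59, 65, 68, 68, 67, 64, 54, 31, 32]
-15 [-1, 62, 66, 68, 68, 66, 63, 56, 60, 66, 69, 69, 68, 65, 57, 31, 31]
0 [-1, 62, 66, 67, 68, 66, 63, 57, 61, 65, 68, 69, 69, 65, 58, 31, 32]
15 [-1, 62, 66, 68, 68, 66, 63, 55, 59, 66, 68, 69, 69, 66, 58, 31, 32]
28 [56, 61, 66, 68, 68, 67, 63, 56, 60, 66, 69, 69, 68, 66, 59, 31, 31]
```

```bash
python3 -c "
from h import *
print(env.job_done())"
```

```text
the job is handed in; nothing more can be done
None
```

I loaded both jars and handed the job in at about 16 s: the short jar rests crosswise against the stop, the tall jar lies crosswise against it, and I did not touch the vanilla bottle.

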